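# Test the stove's connection box and hold its cover ready for the screws

### The arm

A 6-joint arm with a two-finger parallel gripper is mounted at the origin on a cart in front of the work surface, level with it; the furniture and walls round the work are solid. World frame = base frame: x ahead of the robot, y to its left, z up, the work surface at z = 0. Lengths are in m, angles in rad, forces in N, time in s.
With the tool pointing down it reaches from about 0.25 to 0.8 m from the base axis. Payload 3.9 kg.
Tool frame: the origin (TCP) lies at the very end of the fingers, on their centre line; the grasp point (between the pads) lies 19 mm behind it; z points along the fingers, y is the line along which they close (so a half turn about z gives the same grasp; the last joint's range is limited). The gripper opens to 85 mm and grips with 20 to 120 N. Pads are 22 mm wide; open, the fingers measure 114 mm over their backs; the gripper's body (76 mm by 85 mm) begins 54 mm behind the grasp point. The pads swing forward as they close: fully open they stand 13 mm farther back than shut.
Start: joints at [1.314, 0.26, -0.138, 1.173, 0, 1.571], TCP at [0.133, 0.508, 0.231] pointing down, gripper open.
Joint ranges: [-2.78, 2.78], [-0.83, 1.72], [-1.28, 1.37], [-1.9, 2.12], [-1.57, 1.48], [-3.14, 3.14]. Speed limits (rad/s): [2.57, 2.57, 3.14, 3.14, 3.14, 3.14].

### API

Orientations are given as a unit quaternion [w, x, y, z].
In Python, from workcell import env, capture, camera_info gives the robot as it stands.
- The arm moves only by the shell command python3 -m creep 'ROWS'. ROWS is JSON, one flat list of numbers, 7 for each row, row after row: the turn, a rotation vector about the world's x, y, z as a fraction of full scale, then the shift along the world's x, y, z as a fraction of full scale, then the closure, from -1 (fully open) to 1 (shut), so that 0 is half open. A call has 1 to 10 rows; each row is the pose to reach, as a shift and turn from the pose commanded when the call began; what a row does not reach only later rows make up. Full scale, the value 1, is 150 mm for a shift and 90 degrees for a turn. A row lasts 1/8 s, in which the tool goes at most 62.5 mm and 10.7 degrees, less where a joint would pass 70% of its speed; a pose out of reach is approached as far as the arm can. A call with a number of a shift or a turn outside -1 to 1 is refused whole. A call with a gripper value outside its range is refused whole. The fingers move at their own pace and stop on an object; the grip force is fixed at half the most. Time passes only in rows, so rows that repeat a pose let the fingers close. It gives the time, the measured TCP pose, the force, the opening and the grip force at its end, in the units of the state.
- env.observe(): the state, without advancing time (a new reading comes with each control period).
- capture(name): name is "side" or "top" or "wrist"; returns (picture, depth): 400x640x3 uint8, blue, green, red; 400x640 float32, m along the optical axis (not along the pixel's ray), 0 where there is no reading.
- camera_info(name): a dict with "mtx" (3x3 intrinsics, pixels), "origin" and "rotation" of the camera in the world; the wrist camera has in their place "hand_eye" (4x4, takes a point from camera to tool coordinates, whose origin is the TCP and whose axes are the flange's). Camera axes: x right, y down, z forward; pixel columns grow to the right and rows downward; lengths in m; the calibration is good to about 2 mm. The wrist camera is an equidistant fisheye: a pixel r from the principal point sees the ray r / f radians off the axis. A picture is of the moment at which its call begins: read the wrist's pose just before it. camera_info takes no time and is no camera call.
- env.sign_off(): hands the job in; it is judged then, once.
The state is a dict: "t": time; "q": joint angles; "dq": joint speeds; "joint_torque": joint torques, N m; "tcp_pos": TCP position; "tool_rot": TCP orientation; "contact_force": force on the tool from outside, world axes, zero at the start; "ft_torque": the same for the moment, N m; "gripper_width": finger opening in m; "gripper_force": force on a finger pad.
Only numpy, scipy, OpenCV 4.12 (cv2) and the standard library are available. Lean on these libraries where they do the work, as an engineer would, in place of code of your own. Each camera call takes 0.05 s, during which the arm holds its last target. There are 200 camera calls.

### The job

Take the voltage tester out of its wooden stand, dip its tip briefly into the middle of the open connection box, well below the rim, and put the tester back upright in its stand. Then pick up the cover plate by its handle and hold it level about 15 mm above the box, never letting it touch the box, turned so that each of its three screw holes shows the whole threaded hole below it. Finish while still holding it there, motionless, for the screws to be put in; leave the salt shaker, kitchen timer and mug where they are.

Things in the scene. Friction and masses are not known exactly. Their poses are not given: they have to be found in the camera images.
- box: open aluminium connection box, fixed, 110 (x) x 76 (y) x 45 mm high, walls and floor 3 mm. Origin: centre of underside, z up. Inside, three round bosses, 16 mm wide, 44 mm high, with 5 mm threaded holes: two at the +x end, one mid -x end. Black cable gland sticks out 20 mm from the -x wall. White terminal strip, 19 mm high, along the +y wall; brass earth bar, 6 mm high, on the floor
- well (a point): middle of the free space in the box, at rim height (45 mm above the box's underside, 8 mm to -y of its centre); free for 18 mm all round it and 39 mm down. Axes as the box. The tip is dipped here
- thread_a (a point): threaded hole of the box at its (43, 26) mm, at rim height
- thread_b (a point): threaded hole of the box at its (43, -26) mm, at rim height
- thread_c (a point): threaded hole of the box at its (-43, 0) mm, at rim height
- plate: loose aluminium cover plate lying flat, 110 (x) x 76 (y) x 4 mm, 120 to 260 g, with a dark steel U-shaped pull handle on top and three 12 mm through holes: two at the +x end (43, +-26 mm), one at the -x end (-43, 0 mm), which match the threaded holes one way round only. Origin: centre of its underside; z up
- handle (a point): middle of the plate handle's straight bar: a round bar of 10 mm diameter along the plate's x, 60 mm between the centre lines of its two posts, its axis 34 mm above the plate's underside (25 mm of free space beneath the bar). Axes as the plate; gripped across, along the plate's y
- hole_a (a point): centre of the plate's hole at (43, 26) mm, on the underside; belongs over thread_a
- hole_b (a point): centre of the plate's hole at (43, -26) mm, on the underside; belongs over thread_b
- hole_c (a point): centre of the plate's hole at (-43, 0) mm, on the underside; belongs over thread_c
- stand: fixed light wooden tester stand: upright tube of 42 mm outer diameter, 75 mm high, on a round foot of 68 mm diameter, with an open bore of 18 mm diameter reaching down to 8 mm above the underside. Origin: centre of the underside
- stand_mouth (a point): centre of the stand's bore at its top, 75 mm above the underside
- tester: black screwdriver-shaped voltage tester, 135 mm long, 60 g, upright in the stand. Origin at the tip, z along the tool to its top. Steel blade 5 mm thick up to 30 mm, sleeve 12 mm thick to 60 mm, guard disc 28 mm wide to 64 mm, round handle 20 mm thick to 135 mm. In the stand the guard rests on the stand's top: tip 15 mm above the stand's underside, 60 mm below its mouth
- tip (a point): tip of the tester
- grip (a point): place to grip on the tester's axis, 112 mm above the tip (23 mm below its top)
- salt_shaker: salt shaker, 44 mm wide, 90 mm tall; not to be disturbed. Origin: underside
- kitchen_timer: round red kitchen timer, 67 mm wide, 67 mm tall; not to be disturbed. Origin: underside
- tea_mug: white mug with a broad band and a handle, 84 mm wide, 91 mm tall; not to be disturbed. Origin: underside
There are look-alikes about, which are no part of the job. Of the things that look like the stand, the smaller one is meant.

How it is judged:
By the outcome, as a careful person would: the job done as asked, in the order asked, and still so for the second after the job is handed in, while the arm keeps its last pose, push and grip.
It also fails if it takes over 58 s, if anything falls off the work surface, if the arm or the gripper's body presses on something with over 40 N, if the wrist force passes 120 N, or if a joint passes its speed limit or range.

## Working session

There is one attempt and no reset: what is moved stays moved. The work goes in short steps, Python scripts to look and compute and a shell command to move; the robot and the scene stay as the last step left them, time stands still between calls to the robot, and variables do not carry over. Pictures are saved under pics/ and viewed, at most 10 in all, crops included, and the job is handed in when it is done.

```bash
ls; mkdir -p pics; python3 - <<'E'
from workcell import env,capture,camera_info
import cv2,numpy as np
for n in("side","top"):
    p,d=capture(n); cv2.imwrite(f"pics/{n}0.png",p); np.save(f"pics/{n}0.npy",d)
    print(n,camera_info(n))
print(camera_info("wrist"))
print(env.observe())
E
```

```text
pics
side {'mtx': array([[393.42985544,   0.        , 317.33618731],
       [  0.        , 393.42985544, 191.78314781],
       [  0.        ,   0.        ,   1.        ]]), 'origin': array([0.45450109, 0.94521364, 0.53601901]), 'rotation': array([ 0.03482636, -0.03154554,  0.84107767, -0.53886952])}
top {'mtx': array([[481.09762678,   0.        , 315.05098237],
       [  0.        , 481.09762678, 196.92558058],
       [  0.        ,   0.        ,   1.        ]]), 'origin': array([0.40737675, 0.03676396, 1.23659752]), 'rotation': array([ 0.02810153, -0.70190794,  0.70881916, -0.06411672])}
{'mtx': array([[309.70691629,   0.        , 325.82876373],
       [  0.        , 309.70691629, 202.56316691],
       [  0.        ,   0.        ,   1.        ]]), 'hand_eye': array([[ 1.92355662e-03, -9.58354405e-01, -2.85575094e-01,
         7.25821422e-02],
       [ 9.99997994e-01,  1.68399144e-03,  1.08445082e-03,
        -1.22041831e-03],
       [-5.58382202e-04, -2.85576607e-01,  9.58355722e-01,
        -1.43202150e-01],
       [ 0.00000000e+00,  0.00000000e+00,  0.00000000e+00,
         1.00000000e+00]])}
{'t': 0.1, 'q': array([ 1.31400122e+00,  2.60615512e-01, -1.39236998e-01,  1.17272758e+00,
       -2.10099165e-05,  1.57078651e+00]), 'dq': array([-0.00049361, -0.0038027 ,  0.00206704,  0.00327185,  0.00048716,
        0.00105544]), 'joint_torque': array([-1.15457518e-03, -4.06507516e+01,  2.54527634e+01,  1.01431872e-02,
       -1.22014972e-04,  4.27061863e-06]), 'tcp_pos': array([0.13318898, 0.50718085, 0.23055079]), 'tool_rot': array([-1.03786763e-04,  1.28040124e-01,  9.91768587e-01, -8.85883505e-04]), 'contact_force': array([-0.17128619,  0.6242031 , -0.10751725]), 'ft_torque': array([ 0.01101209, -0.00410123, -0.04909793]), 'gripper_force': 0.0, 'gripper_width': 0.0852506947647739}
```

View pics/top0.png

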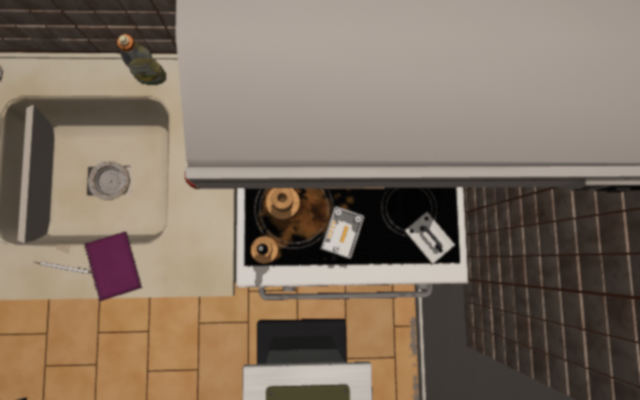

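View pics/side0.png

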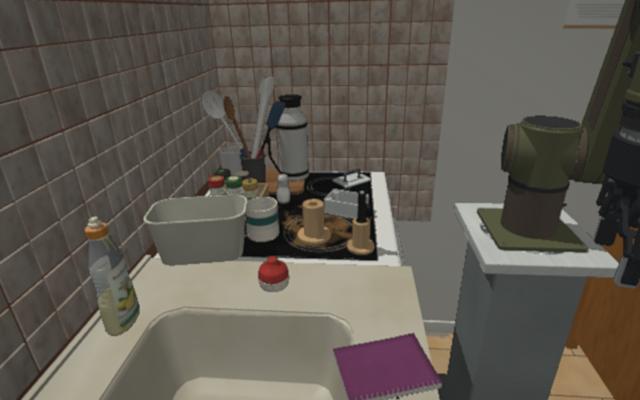

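The top view shows the tester's stand at (264,249), its larger empty look-alike at (283,203), the box at (343,232) and the plate at (431,238). The side view shows the stand at (360,235), the look-alike at (313,220) and the tester at (363,207). The candidates for the stand are therefore those two, and I choose the smaller one at (264,249), which holds the black tester. A close crop of all of them comes next.

```bash
cat > h.py <<'E'
import numpy as np,cv2
from scipy.spatial.transform import Rotation as R
from workcell import env,capture,camera_info
def rot(q): return R.from_quat(np.roll(q,-1)).as_matrix()
def ray(n,uv,info=None,tcp=None):
    i=camera_info(n); K=i["mtx"]; uv=np.atleast_2d(uv).astype(float)
    v=(uv-K[:2,2])/K[0,0]
    if n=="wrist":
        p,q=tcp; r=np.linalg.norm(v,axis=1,keepdims=True)+1e-12
        d=np.c_[np.sin(r)*v/r,np.cos(r)]
        T=np.eye(4);T[:3,:3]=rot(q);T[:3,3]=p;T=T@i["hand_eye"]
        return T[:3,3],d@T[:3,:3].T
    return i["origin"],np.c_[v,np.ones(len(v))]@rot(i["rotation"]).T
def plane(n,uv,z,tcp=None):
    o,d=ray(n,uv,tcp=tcp); return o+d*((z-o[2])/d[:,2:3])
def depthpts(n,uv,dep):
    o,d=ray(n,uv); return o+d*np.array([dep[int(round(v)),int(round(u))] for u,v in np.atleast_2d(uv)])[:,None]
def shot(name):
    s=env.observe(); p,d=capture("wrist"); cv2.imwrite(f"pics/{name}.png",p)
    np.savez(f"pics/{name}.npz",d=d,p=s["tcp_pos"],q=s["tool_rot"]); return p,d,(s["tcp_pos"],s["tool_rot"])
E
python3 - <<'E'
from h import *
p=cv2.imread("pics/top0.png"); d=np.load("pics/top0.npy")
c=cv2.resize(p[180:280,240:470],None,fx=3.4,fy=3.4,interpolation=cv2.INTER_CUBIC); cv2.imwrite("pics/topc.png",c)
np.set_printoptions(precision=4,suppress=True)
uv=[(264,241),(264,249),(283,195),(343,245),(343,222),(431,238),(425,250),(415,225),(320,80),(320,150),(320,172),(320,181),(350,200),(264,262)]
for a,b in zip(uv,depthpts("top",uv,d)): print(a,b)
s=cv2.imread("pics/side0.png");ds=np.load("pics/side0.npy")
uv=[(284,185),(274,272),(262,220),(363,200),(360,240),(313,220),(290,130),(265,95),(230,225)]
for a,b in zip(uv,depthpts("side",uv,ds)): print(a,b)
E
```

```text
(264, 241) [0.454  0.1004 0.0742]
(264, 249) [0.4332 0.0963 0.1473]
(283, 195) [0.5688 0.0548 0.0462]
(343, 245) [ 0.4444 -0.0975  0.0027]
(343, 222) [ 0.5033 -0.0984  0.0054]
(431, 238) [ 0.4599 -0.3272  0.0019]
(425, 250) [ 0.4291 -0.3092  0.0051]
(415, 225) [ 0.4943 -0.2877 -0.0026]
(320, 80) [0.5365 0.0147 0.903 ]
(320, 150) [0.4905 0.0139 0.8779]
(320, 172) [0.4747 0.0137 0.8709]
(320, 181) [0.471  0.0125 0.8508]
(350, 200) [ 0.5609 -0.1185 -0.0003]
(264, 262) [0.4039 0.1038 0.0113]
(284, 185) [ 0.6658 -0.1326  0.0601]
(274, 272) [0.6149 0.2932 0.0531]
(262, 220) [0.6827 0.096  0.0644]
(363, 200) [0.4332 0.1154 0.1343]
(360, 240) [0.4381 0.1265 0.0324]
(313, 220) [0.5555 0.0844 0.0612]
(290, 130) [ 0.6628 -0.2772  0.1904]
(265, 95) [ 0.7459 -0.3216  0.2941]
(230, 225) [0.7286 0.2001 0.1077]
```

View pics/topc.png

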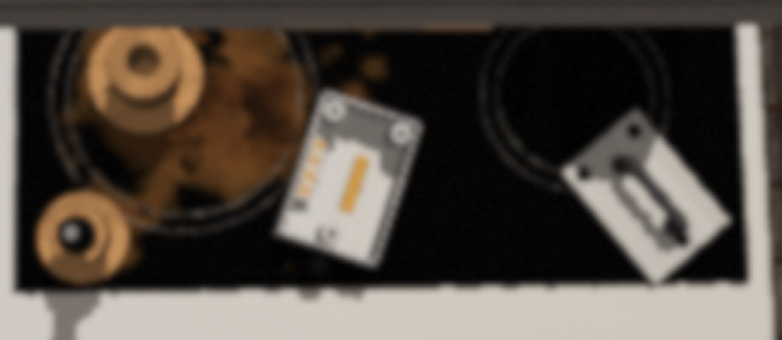

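The crop shows the smaller stand at crop (82,236) with the black tester end at (74,233), and the bigger empty look-alike at (145,75). The box bosses are at (333,110), (402,132) and (325,236). The plate holes are at (634,131) and (585,173), so its +x end points up-left.

```bash
python3 - <<'E'
from h import *
np.set_printoptions(precision=4,suppress=True)
f=lambda c:(np.array(c)+.5)/3.4-.5+[240,180]
T=plane("top",f([(74,233)]),.15); print("tester",T)
print("stand foot", plane("top",f([(82,236)]),.0))
B=plane("top",f([(333,110),(402,132),(325,236)]),.045); print(B)
def fit(loc,W):
    loc=np.array(loc);a=loc-loc.mean(0);b=W[:,:2]-W[:,:2].mean(0)
    th=np.arctan2((a[:,0]*b[:,1]-a[:,1]*b[:,0]).sum(),(a*b).sum())
    Rm=np.array([[np.cos(th),-np.sin(th)],[np.sin(th),np.cos(th)]])
    t=W[:,:2].mean(0)-Rm@loc.mean(0); return t,th,W[:,:2]-(loc@Rm.T+t)
L=np.array([(43,26),(43,-26),(-43,0)])/1e3
t,th,r=fit(L,B);print("box",t,np.degrees(th),r*1e3)
c,s=np.cos(th),np.sin(th); print("well",t+np.array([s,-c])*.008)
P=plane("top",f([(634,131),(585,173)]),.004);print(P)
# plate/box corners
C=plane("top",f([(634,108),(733,219),(656,283),(561,172)]),.004);print("plate corners",C,C.mean(0))
C2=plane("top",f([(325,88),(424,122),(377,268),(273,233)]),.045);print("box corners",C2,C2.mean(0), np.linalg.norm(np.diff(C2,axis=0),axis=1))
print(np.linalg.norm(np.diff(C,axis=0),axis=1))
e=(C[0]+C[3]-C[1]-C[2])[:2];print("plate yaw",np.degrees(np.arctan2(e[1],e[0])))
print("timer,salt,mug", plane("side",[(274,288)],0),plane("side",[(284,202)],0),plane("side",[(262,240)],0))
s=env.observe();print(rot(s["tool_rot"]))
E
```

```text
tester [[0.435 0.102 0.15 ]]
stand foot [[0.4365 0.105  0.    ]]
[[ 0.5253 -0.081   0.045 ]
 [ 0.5087 -0.1316  0.045 ]
 [ 0.4334 -0.0734  0.045 ]]
box [ 0.4757 -0.0902] -20.781980857876434 [[ 0.1668  0.1826]
 [ 1.973  -1.7642]
 [-2.1398  1.5815]]
well [ 0.4729 -0.0977]
[[ 0.5113 -0.316   0.004 ]
 [ 0.4796 -0.2768  0.004 ]]
plate corners [[ 0.529  -0.3168  0.004 ]
 [ 0.4434 -0.3895  0.004 ]
 [ 0.3959 -0.3278  0.004 ]
 [ 0.4806 -0.2583  0.004 ]] [ 0.4622 -0.3231  0.004 ]
box corners [[ 0.5416 -0.0754  0.045 ]
 [ 0.5159 -0.148   0.045 ]
 [ 0.4098 -0.1108  0.045 ]
 [ 0.436  -0.0356  0.045 ]] [ 0.4758 -0.0925  0.045 ] [0.077  0.1124 0.0797]
[0.1123 0.0779 0.1095]
plate yaw 39.87849174989438
timer,salt,mug [[0.6217 0.2779 0.    ]] [[ 0.6704 -0.138   0.    ]] [[0.6902 0.0867 0.    ]]
[[-0.9672  0.254  -0.0004]
 [ 0.254   0.9672 -0.0017]
 [-0.     -0.0018 -1.    ]]
```

Everything measured fits the sizes given, so I move to hover near the tester.

```bash
python3 -m creep '[0,0,0,0.2,-0.2,0,-1, 0,0,0,0.45,-0.45,0,-1, 0,0,0,0.7,-0.7,0,-1, 0,0,0,1,-1,0,-1]'; python3 -m creep '[0,0,0,0.2,-0.27,0,-1, 0,0,0,0.45,-0.6,0,-1, 0,0,0,0.7,-0.9,0,-1, 0,0,0,0.75,-1,0,-1]'; python3 -m creep '[0,0,0,0,-0.35,0,-1, 0,0,0,0,-0.7,0,-1, 0,0,0,0,-0.7,0,-1,0,0,0,0,-0.7,0,-1, 0,0,0,0,-0.7,0,-1]'; python3 - <<'E'
from h import *
p,d,t=shot("w1"); print(t, env.observe()["q"])
E
```

```text
t: 0.6
tcp_pos: [0.2832, 0.3575, 0.231]
tool_rot: [-0.0, 0.127, 0.992, -0.0]
contact_force: [0.5, 0.5, -0.2]
gripper_width: 0.0856
gripper_force: 0.0
t: 1.1
tcp_pos: [0.3964, 0.2062, 0.231]
tool_rot: [-0.0, 0.13, 0.991, -0.0]
contact_force: [-0.1, 0.2, 0.5]
gripper_width: 0.0858
gripper_force: 0.0
t: 1.72
tcp_pos: [0.395, 0.1049, 0.2313]
tool_rot: [-0.0, 0.127, 0.992, 0.0]
contact_force: [-0.1, 0.8, 0.1]
gripper_width: 0.0852
gripper_force: 0.0
(array([0.39503285, 0.10485419, 0.23125735]), array([-4.19329101e-05,  1.26971460e-01,  9.91906343e-01,  2.31872597e-04])) [ 2.59210220e-01  6.08160765e-02 -3.85270054e-01  1.12473645e+00
  3.26043085e-04  5.13593008e-01]
```

View pics/w1.png

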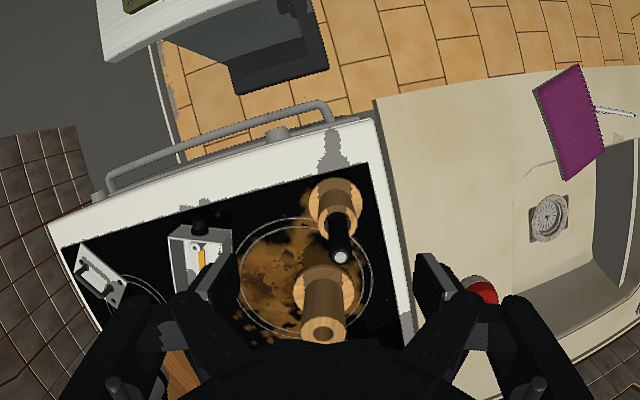

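The wrist picture shows the tester's cap at (341,257) above its stand at (335,210). The look-alike's mouth is at (323,330), the box at (195,250), and the plate at (100,275). I measure the tester's cap from here.

```bash
cat >> h.py <<'E'
def load(name):
    z=np.load(f"pics/{name}.npz"); return cv2.imread(f"pics/{name}.png"),z["d"],(z["p"],z["q"])
def wpt(uv,d,t):
    o,r=ray("wrist",uv,tcp=t); T=rot(t[1])@camera_info("wrist")["hand_eye"][:3,:3]
    dep=np.array([d[int(v),int(u)] for u,v in uv]); return o+r/(r@T[:,2])[:,None]*dep[:,None]
E
python3 - <<'E'
from h import *
np.set_printoptions(precision=4,suppress=True)
p,d,t=load("w1")
print(p[250:266:2,333:350:2].max(2))
g=p[240:275,325:360].max(2); 
print("cap",plane("wrist",[(341,257)],.15,t)); print(wpt([(341,257),(323,322),(335,190),(340,205)],d,t))
E
```

```text
[[ 12  20  22  23  52  46  25  17  12]
 [ 22  51  77 185 180 110  46  26  15]
 [ 32  67 184 180 178 187 156  44  14]
 [ 40 210 185 188 191 188 191  73  13]
 [ 34 224 191 190 186 184 187  59  14]
 [ 25  76 195 188 188 194 120  21  16]
 [ 22  10  41 155 161  66  11  14  34]
 [ 60  53  26  22  12  41  44  46  50]]
cap [[0.4368 0.1058 0.15  ]]
[[0.4353 0.106  0.1528]
 [0.5392 0.0635 0.0965]
 [0.4159 0.11   0.0147]
 [0.4168 0.1131 0.0756]]
```

```bash
python3 -m creep '[0,0,0,0.15,0,0,-1, 0,0,0,0.273,0,0,-1, 0,0,0,0.273,0,-0.25,-1, 0,0,0,0.273,0,-0.5,-1, 0,0,0,0.273,0,-0.7,-1, 0,0,0,0.273,0,-0.82,-1, 0,0,0,0.273,0,-0.82,-1, 0,0,0,0.273,0,-0.82,-1]'; python3 -m creep '[0,0,0,0,0,0,0.3, 0,0,0,0,0,0,0.6, 0,0,0,0,0,0,1, 0,0,0,0,0,0,1, 0,0,0,0,0,0,1, 0,0,0,0,0,0,1, 0,0,0,0,0,0,1, 0,0,0,0,0,0,1]'; python3 - <<'E'
from h import *
s=env.observe(); print(s["tcp_pos"],s["contact_force"],s["ft_torque"],s["gripper_width"],s["gripper_force"])
E
```

```text
t: 2.78
tcp_pos: [0.4368, 0.1041, 0.1089]
tool_rot: [0.0, 0.128, 0.992, 0.0]
contact_force: [0.6, -0.2, 0.8]
gripper_width: 0.0856
gripper_force: 0.0
t: 3.78
tcp_pos: [0.4361, 0.1036, 0.1084]
tool_rot: [0.0, 0.128, 0.992, 0.0]
contact_force: [-0.7, 0.4, 2.6]
gripper_width: 0.0188
gripper_force: 58.6
[0.43605739 0.10360681 0.10840679] [-0.66904499  0.37678102  2.59378951] [-0.02636255  0.08752595 -0.02367471] 0.018826695673418634 58.60473070657463
```

```bash
python3 -m creep '[0,0,0,0,0,0.2,1, 0,0,0,0,0,0.5,1, 0,0,0,0,0,0.8,1, 0,0,0,0,0,0.8,1]'; python3 -m creep '[0,0,0,0.05,-0.2,0,1, 0,0,0,0.1,-0.5,0,1, 0,0,0,0.15,-0.8,0,1, 0,0,0,0.2,-1,0,1]';  python3 -m creep '[0,0,0,0.04,-0.2,0,1, 0,0,0,0.04,-0.34,0,1, 0,0,0,0.04,-0.34,0,1, 0,0,0,0.04,-0.34,0,1, 0,0,0,0.04,-0.34,0,1]'; python3 - <<'E'
from h import *
p,d,t=shot("w2"); print(t)
cv2.imwrite("pics/w2c.png",cv2.resize(p[150:400,170:490],None,fx=2.4,fy=2.4))
p,d=capture("side");cv2.imwrite("pics/side2.png",p);np.save("pics/side2.npy",d)
E
```

```text
t: 4.28
tcp_pos: [0.4385, 0.1042, 0.2315]
tool_rot: [0.003, 0.128, 0.992, 0.001]
contact_force: [0.0, -0.6, -0.3]
gripper_width: 0.0183
gripper_force: 59.3
t: 4.78
tcp_pos: [0.4651, -0.048, 0.2267]
tool_rot: [-0.001, 0.129, 0.992, -0.0]
contact_force: [0.1, 0.8, 0.2]
gripper_width: 0.0188
gripper_force: 59.3
t: 5.4
tcp_pos: [0.4717, -0.0966, 0.2279]
tool_rot: [-0.0, 0.128, 0.992, 0.0]
contact_force: [0.8, -0.1, -0.8]
gripper_width: 0.0185
gripper_force: 59.3
(array([ 0.47168939, -0.09663128,  0.227925  ]), array([-3.83880424e-04,  1.27507903e-01,  9.91837469e-01,  1.48757429e-04]))
```

View pics/w2c.png

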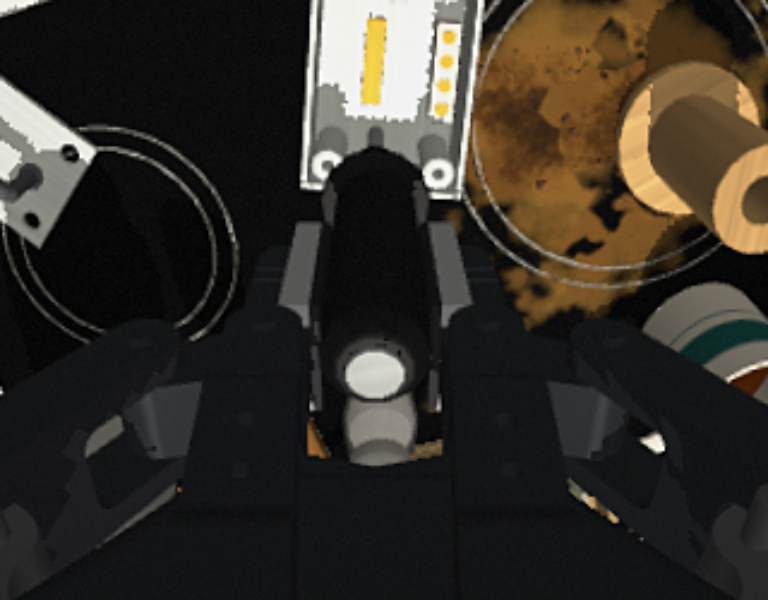

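The close view shows the tester gripped upright. The box's boss holes are at crop (326,166) for b and (438,173) for a, and the plate holes are at (70,153) and (32,220).

```bash
cat >> h.py <<'E'
L3=np.array([(43,26),(43,-26),(-43,0)])/1e3
def fit(loc,W):
    loc=np.array(loc);a=loc-loc.mean(0);b=W[:,:2]-W[:,:2].mean(0)
    th=np.arctan2((a[:,0]*b[:,1]-a[:,1]*b[:,0]).sum(),(a*b).sum())
    Rm=np.array([[np.cos(th),-np.sin(th)],[np.sin(th),np.cos(th)]])
    t=W[:,:2].mean(0)-Rm@loc.mean(0); return t,th,W[:,:2]-(loc@Rm.T+t)
E
python3 - <<'E'
from h import *
np.set_printoptions(precision=4,suppress=True)
p,d,t=load("w2")
f=lambda c:(np.array(c)+.5)/2.4-.5+[170,150]
A=plane("wrist",f([(438,173),(326,166)]),.045,t);print(A,np.linalg.norm(A[0]-A[1]))
c=A[:,:2].mean(0);e=A[0,:2]-A[1,:2];th=np.arctan2(e[1],e[0])-np.pi/2
for y in (np.degrees(th),-20.8):
    a=np.radians(y);x=np.array([np.cos(a),np.sin(a)]);n=np.array([-x[1],x[0]])
    o=c-.043*x;print(y,"box",o,"well",o-.008*n)
P=plane("wrist",f([(70,153),(32,220)]),.004,t);print("plate",P)
# white boss blob c: show patch upscaled
crop=cv2.resize(p[60:240,270:390],None,fx=4,fy=4,interpolation=cv2.INTER_CUBIC)
s=cv2.imread("pics/side2.png")[100:300,220:440]
s=cv2.resize(s,None,fx=3,fy=3)[:600,:]
b=np.zeros((600,800,3),np.uint8);b[:,:s.shape[1]]=s[:, :];
cv2.imwrite("pics/c3.png",cv2.resize(crop,(400,600)))
b[:,400:]=cv2.resize(crop,(400,600));b[:,:400]=cv2.resize(s[:,200:600],(400,600));cv2.imwrite("pics/c3.png",b)
E
```

```text
[[ 0.5244 -0.0806  0.045 ]
 [ 0.5079 -0.1304  0.045 ]] 0.052457404627803184
-18.381877394061036 box [ 0.4753 -0.0919] well [ 0.4728 -0.0995]
-20.8 box [ 0.4759 -0.0902] well [ 0.4731 -0.0977]
plate [[ 0.4792 -0.2733  0.004 ]
 [ 0.5116 -0.3138  0.004 ]]
```

View pics/c3.png

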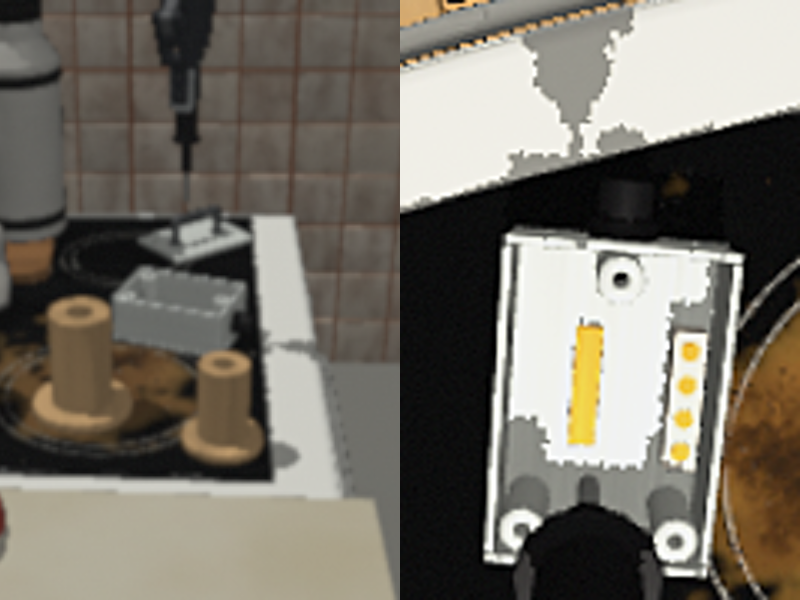

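The side view shows the tester upright over the box with a clear path. The wrist view shows boss c at (336,144), a at (352.5,222.6) and b at (306.3,219).

```bash
python3 - <<'E'
from h import *
np.set_printoptions(precision=4,suppress=True)
p,d,t=load("w2")
A=plane("wrist",[(352.3,222.2),(306,219),(336,144.3)],.045,t);print(A)
o,th,r=fit(L3,A);print("box",o,np.degrees(th),r*1e3,"well",o+.008*np.array([np.sin(th),-np.cos(th)]))
# tester blade in side2
s=cv2.imread("pics/side2.png");print(plane("side",[(321,168.5)],.1316-.0))
o,dd=ray("side",[(220+(187/400*400+200)/3-0, 100+200/3)]);print(o,dd, o+dd*((0.4717-o[0])/dd[0,0]) , o+dd*((-.0966-o[1])/dd[0,1]))
E
```

```text
[[ 0.5249 -0.0806  0.045 ]
 [ 0.5081 -0.1299  0.045 ]
 [ 0.4359 -0.0772  0.045 ]]
box [ 0.4761 -0.0912] -19.10328626285064 [[-0.3336  0.1159]
 [-0.0902 -0.0612]
 [ 0.4238 -0.0546]] well [ 0.4735 -0.0988]
[[ 0.5483 -0.0899  0.1316]]
[0.4545 0.9452 0.536 ] [[ 0.0134 -0.9382 -0.3608]] [[ 0.4717 -0.2548  0.0746]] [[ 0.4694 -0.0966  0.1354]]
```

The three-boss fit agrees to 0.4 mm, and the tip is at z ≈ 0.135. I dip to about 25 mm below the rim and come back up.

```bash
python3 -m creep '[0,0,0,0.013,-0.013,-0.1,1, 0,0,0,0.013,-0.013,-0.3,1, 0,0,0,0.013,-0.013,-0.5,1, 0,0,0,0.013,-0.013,-0.65,1, 0,0,0,0.013,-0.013,-0.77,1, 0,0,0,0.013,-0.013,-0.77,1, 0,0,0,0.013,-0.013,-0.77,1, 0,0,0,0.013,-0.013,-0.77,1]'; python3 -m creep '[0,0,0,0,0,0.15,1, 0,0,0,0,0,0.4,1, 0,0,0,0,0,0.65,1, 0,0,0,0,0,0.77,1, 0,0,0,0,0,0.77,1]'
```

```text
t: 6.5
tcp_pos: [0.4747, -0.0995, 0.1136]
tool_rot: [0.001, 0.128, 0.992, -0.0]
contact_force: [0.3, -0.9, -0.2]
gripper_width: 0.0184
gripper_force: 59.3
t: 7.12
tcp_pos: [0.4755, -0.0997, 0.2304]
tool_rot: [0.003, 0.128, 0.992, -0.0]
contact_force: [0.0, 0.5, -1.3]
gripper_width: 0.0187
gripper_force: 59.3
```

Dipped with no contact. I go back along the same commanded path.

```bash
python3 -m creep '[0,0,0,-0.05,0.2,0,1, 0,0,0,-0.1,0.5,0,1, 0,0,0,-0.15,0.8,0,1, 0,0,0,-0.2,1,0,1]'; python3 -m creep '[0,0,0,-0.053,0.2,0,1, 0,0,0,-0.053,0.353,0,1, 0,0,0,-0.053,0.353,0,1, 0,0,0,-0.053,0.353,0,1, 0,0,0,-0.053,0.353,0,1]'; python3 -m creep '[0,0,0,0,0,-0.15,1, 0,0,0,0,0,-0.3,1, 0,0,0,0,0,-0.42,1, 0,0,0,0,0,-0.5,1, 0,0,0,0,0,-0.5,1, 0,0,0,0,0,-0.5,1]'; python3 - <<'E'
from h import *
np.set_printoptions(precision=4,suppress=True)
s=env.observe();print(s["tcp_pos"],s["contact_force"],s["ft_torque"])
E
```

```text
t: 7.62
tcp_pos: [0.4429, 0.0521, 0.2273]
tool_rot: [-0.001, 0.128, 0.992, -0.0]
contact_force: [-0.0, -0.1, -0.5]
gripper_width: 0.0184
gripper_force: 59.3
t: 8.25
tcp_pos: [0.4359, 0.1028, 0.228]
tool_rot: [-0.0, 0.129, 0.992, -0.0]
contact_force: [0.3, -0.4, 0.5]
gripper_width: 0.0182
gripper_force: 59.3
t: 9.0
tcp_pos: [0.4366, 0.1035, 0.1539]
tool_rot: [0.001, 0.128, 0.992, 0.0]
contact_force: [-0.5, 0.6, -0.4]
gripper_width: 0.0186
gripper_force: 59.3
[0.4366 0.1035 0.1539] [-0.4979  0.5653 -0.3736] [ 0.0143 -0.0074  0.0385]
```

Tip already 15 mm inside the bore with no force. I lower the rest, then release and rise.

```bash
python3 -m creep '[0,0,0,0,0,-0.1,1, 0,0,0,0,0,-0.2,1, 0,0,0,0,0,-0.27,1, 0,0,0,0,0,-0.295,1, 0,0,0,0,0,-0.295,1, 0,0,0,0,0,-0.295,1]'; python3 -m creep '[0,0,0,0,0,0,0.5, 0,0,0,0,0,0,0, 0,0,0,0,0,0,-0.5, 0,0,0,0,0,0,-1, 0,0,0,0,0,0,-1, 0,0,0,0,0,0,-1]'; python3 -m creep '[0,0,0,0,0,0.15,-1, 0,0,0,0,0,0.45,-1, 0,0,0,0,0,0.8,-1, 0,0,0,0,0,0.8,-1]'; python3 - <<'E'
from h import *
p,d=capture("side");cv2.imwrite("pics/side4.png",p)
cv2.imwrite("pics/s4c.png",cv2.resize(p[160:270,240:420],None,fx=3,fy=3))
E
```

```text
t: 9.75
tcp_pos: [0.4364, 0.1037, 0.1095]
tool_rot: [0.0, 0.128, 0.992, 0.0]
contact_force: [0.5, -0.2, -1.0]
gripper_width: 0.0187
gripper_force: 59.3
t: 10.5
tcp_pos: [0.436, 0.1036, 0.109]
tool_rot: [-0.0, 0.128, 0.992, -0.0]
contact_force: [0.0, 1.1, -0.3]
gripper_width: 0.085
gripper_force: 0.0
t: 11.0
tcp_pos: [0.439, 0.1043, 0.2331]
tool_rot: [0.004, 0.128, 0.992, 0.002]
contact_force: [0.5, 0.3, -0.4]
gripper_width: 0.0854
gripper_force: 0.0
```

View pics/s4c.png

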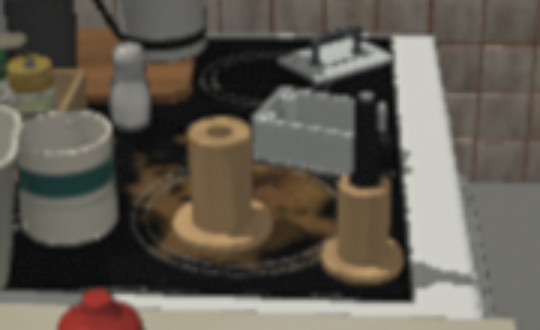

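The tester is back upright in its stand at (365,150) in the crop, and the salt shaker, mug and timer are unmoved. Before moving to the plate, I check how far away the right wall is.

```bash
python3 - <<'E'
from h import *
np.set_printoptions(precision=4,suppress=True)
d=np.load("pics/top0.npy")
print(depthpts("top",[(480,230),(500,230),(540,230),(600,230),(480,260),(520,300),(520,205)],d))
E
python3 -m creep '[0,0,0.1,0,-0.2,0,-1, 0,0,0.2,0,-0.5,0,-1, 0,0,0.3,0,-0.8,0,-1, 0,0,0.4,0,-1,0,-1]'; python3 -m creep '[0,0,0.1,0,-0.3,0,-1, 0,0,0.2,0,-0.6,0,-1, 0,0,0.2,0,-0.9,0,-1, 0,0,0.2,0,-1,0,-1]'
```

```text
[[ 0.4848 -0.4958 -0.0927]
 [ 0.477  -0.4973  0.0334]
 [ 0.4645 -0.4956  0.2338]
 [ 0.452  -0.4946  0.4349]
 [ 0.4011 -0.4951 -0.1033]
 [ 0.3088 -0.4953  0.1213]
 [ 0.5277 -0.4963  0.151 ]]
t: 11.55
tcp_pos: [0.4347, -0.0479, 0.2274]
tool_rot: [-0.001, -0.187, 0.982, 0.0]
contact_force: [0.5, -0.9, 0.6]
gripper_width: 0.0856
gripper_force: 0.0
t: 12.05
tcp_pos: [0.435, -0.1981, 0.2274]
tool_rot: [-0.001, -0.335, 0.942, 0.001]
contact_force: [-0.1, -0.6, 0.1]
gripper_width: 0.0851
gripper_force: 0.0
```

```bash
python3 -m creep '[0,0,0,0,-0.3,0,-1, 0,0,0,0,-0.6,0,-1, 0,0,0,0,-0.7,0,-1, 0,0,0,0,-0.7,0,-1, 0,0,0,0,-0.7,0,-1]'; python3 - <<'E'
from h import *
p,d,t=shot("w5"); print(t,env.observe()["q"])
cv2.imwrite("pics/w5c.png",cv2.resize(p[130:330,220:440],None,fx=3,fy=3,interpolation=cv2.INTER_CUBIC))
E
```

```text
t: 12.68
tcp_pos: [0.4357, -0.2998, 0.2286]
tool_rot: [-0.0, -0.337, 0.942, 0.001]
contact_force: [0.4, 0.9, 0.1]
gripper_width: 0.0856
gripper_force: 0.0
(array([ 0.43567676, -0.299814  ,  0.22864654]), array([-2.39600424e-04, -3.36738867e-01,  9.41597626e-01,  8.87502137e-04])) [-6.02920560e-01  2.68766464e-01 -1.32353680e-01  1.17082417e+00
  5.26166531e-04 -1.29014493e+00]
```

View pics/w5c.png

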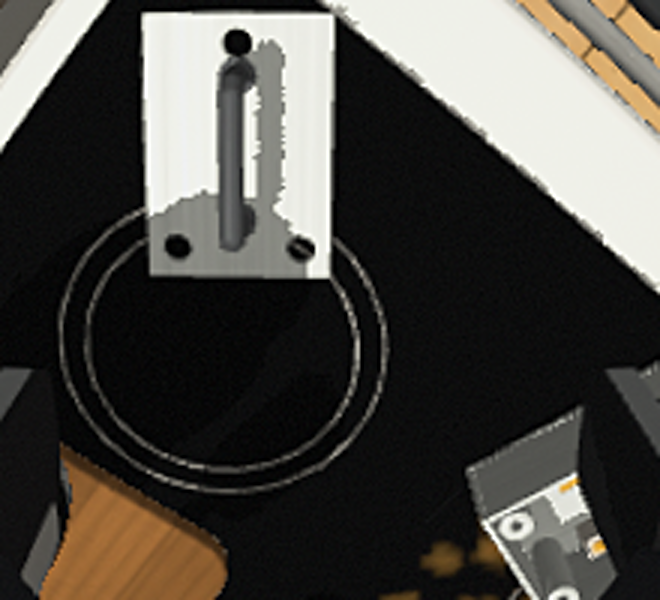

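The plate is seen cleanly, with holes c (237,43), b (178,247) and a (301,249) in crop pixels. The handle bar lies along column 231.

```bash
python3 - <<'E'
from h import *
np.set_printoptions(precision=4,suppress=True)
p,d,t=load("w5")
f=lambda c:(np.array(c)+.5)/3-.5+[220,130]
A=plane("wrist",f([(301,249),(178,247),(237,43)]),.004,t)
o,th,r=fit(L3,A);print("plate",o,np.degrees(th),r*1e3)
C=plane("wrist",f([(141,13),(333,13),(331,278),(150,276)]),.004,t);print(C.mean(0),np.linalg.norm(np.diff(C,axis=0),axis=1))
e=(C[2]+C[3]-C[0]-C[1]);print(np.degrees(np.arctan2(e[1],e[0])))
B=plane("wrist",f([(231,95),(231,240)]),.034,t);print("bar",B,B.mean(0))
e=B[1]-B[0];print(np.degrees(np.arctan2(e[1],e[0])))
M=rot(t[1]);print("tool y angle",np.degrees(np.arctan2(M[1,1],M[0,1])))
g=o-t[0][:2];print("shift/150",g/.15)
E
```

```text
plate [ 0.4613 -0.3212] 38.818840630603226 [[ 0.025  -0.1012]
 [-0.3249 -0.0474]
 [ 0.2999  0.1486]]
[ 0.4617 -0.3211  0.004 ] [0.0764 0.1106 0.0771]
39.06182871789587
bar [[ 0.4406 -0.3377  0.034 ]
 [ 0.4847 -0.3031  0.034 ]] [ 0.4627 -0.3204  0.034 ]
38.10836886109257
tool y angle 129.35664962639402
shift/150 [ 0.1709 -0.1428]
```

```bash
python3 -m creep '[0,0,-0.006,0.1,-0.1,0,-1, 0,0,-0.006,0.171,-0.142,-0.15,-1, 0,0,-0.006,0.171,-0.142,-0.45,-1, 0,0,-0.006,0.171,-0.142,-0.75,-1, 0,0,-0.006,0.171,-0.142,-0.95,-1, 0,0,-0.006,0.171,-0.142,-1,-1, 0,0,-0.006,0.171,-0.142,-1,-1, 0,0,-0.006,0.171,-0.142,-1,-1]'; python3 - <<'E'
from h import *
np.set_printoptions(precision=4,suppress=True)
p,d,t=shot("w6"); print(t)
g=cv2.cvtColor(p,6)
cv2.imwrite("pics/w6c.png",cv2.resize(p[100:350,180:480],None,fx=2.4,fy=2.4))
E
```

```text
t: 13.72
tcp_pos: [0.4629, -0.3233, 0.0808]
tool_rot: [0.001, -0.332, 0.943, -0.001]
contact_force: [-0.0, 0.8, -0.2]
gripper_width: 0.0856
gripper_force: 0.0
(array([ 0.4629, -0.3233,  0.0808]), array([ 0.0009, -0.3319,  0.9433, -0.0013]))
```

View pics/w6c.png

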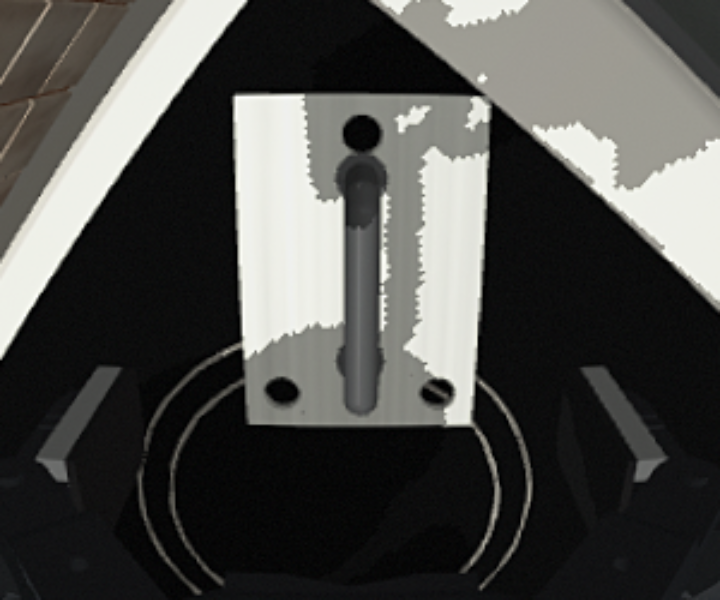

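The bar at column 361 sits slightly right of the finger midline at column 352, and the holes are c (361,133), b (282,391) and a (437,391). I recompute before going down.

```bash
python3 - <<'E'
from h import *
np.set_printoptions(precision=4,suppress=True)
p,d,t=load("w6")
f=lambda c:(np.array(c)+.5)/2.4-.5+[180,100]
A=plane("wrist",f([(437,391),(282,391),(361,133)]),.004,t)
o,th,r=fit(L3,A);print("plate",o,np.degrees(th),r*1e3)
B=plane("wrist",f([(361,180),(361,400)]),.034,t);print("bar",B,B.mean(0));e=B[1]-B[0];print(np.degrees(np.arctan2(e[1],e[0])))
M=rot(t[1]);print("tool y angle",np.degrees(np.arctan2(M[1,1],M[0,1])))
print("in tool",M.T@(np.r_[o,.034]-t[0]), env.observe()["tcp_pos"],t[0])
E
```

```text
plate [ 0.4611 -0.3219] 38.815573023449794 [[-0.0357 -0.2191]
 [-0.1849  0.0269]
 [ 0.2206  0.1922]]
bar [[ 0.4344 -0.3437  0.034 ]
 [ 0.4843 -0.3031  0.034 ]] [ 0.4594 -0.3234  0.034 ]
39.13879799348609
tool y angle 128.7694259340279
in tool [0.0006 0.0023 0.0468] [ 0.4628 -0.3234  0.0807] [ 0.4629 -0.3233  0.0808]
```

```bash
python3 -m creep '[0,0,0,-0.012,0.01,-0.12,-1, 0,0,0,-0.012,0.01,-0.27,-1, 0,0,0,-0.012,0.01,-0.38,-1, 0,0,0,-0.012,0.01,-0.43,-1, 0,0,0,-0.012,0.01,-0.43,-1, 0,0,0,-0.012,0.01,-0.43,-1]'; python3 -m creep '[0,0,0,0,0,0,0, 0,0,0,0,0,0,0.5, 0,0,0,0,0,0,0.8, 0,0,0,0,0,0,1, 0,0,0,0,0,0,1, 0,0,0,0,0,0,1, 0,0,0,0,0,0,1, 0,0,0,0,0,0,1]'; python3 - <<'E'
from h import *
s=env.observe(); print(s["tcp_pos"],s["contact_force"],s["ft_torque"],s["gripper_width"],s["gripper_force"])
E
```

```text
t: 14.52
tcp_pos: [0.4606, -0.3217, 0.0155]
tool_rot: [0.001, -0.332, 0.943, -0.001]
contact_force: [0.4, 0.3, 0.8]
gripper_width: 0.0857
gripper_force: 0.0
t: 15.52
tcp_pos: [0.4599, -0.3213, 0.0147]
tool_rot: [0.0, -0.332, 0.943, -0.0]
contact_force: [0.3, 0.1, 2.5]
gripper_width: 0.0075
gripper_force: 58.5
[ 0.45991319 -0.32129285  0.01469261] [0.33347997 0.09183615 2.50359431] [-0.01405632  0.06454954  0.00559949] 0.00750750860609661 58.47423613071442
```

Bar gripped. I lift straight up and look.

```bash
python3 -m creep '[0,0,0,0,0,0.1,1, 0,0,0,0,0,0.3,1, 0,0,0,0,0,0.5,1, 0,0,0,0,0,0.7,1, 0,0,0,0,0,0.8,1, 0,0,0,0,0,0.8,1, 0,0,0,0,0,0.8,1]'; python3 -m creep '[0,0,-0.07,0,0.2,0,1, 0,0,-0.15,0,0.4,0,1, 0,0,-0.25,0.04,0.6,0,1, 0,0,-0.35,0.08,0.8,0,1, 0,0,-0.43,0.1,1,0,1, 0,0,-0.45,0.1,1,0,1]'; python3 -m creep '[0,0,-0.07,0,0.2,0,1, 0,0,-0.14,0,0.4,0,1, 0,0,-0.19,0,0.53,0,1, 0,0,-0.19,0,0.53,0,1, 0,0,-0.19,0,0.53,0,1, 0,0,-0.19,0,0.53,0,1]'; python3 - <<'E'
from h import *
np.set_printoptions(precision=4,suppress=True)
p,d,t=shot("w7"); print(t,env.observe()["q"])
M=rot(t[1]);print("tool y angle",np.degrees(np.arctan2(M[1,1],M[0,1])))
s=capture("side")[0];cv2.imwrite("pics/side7.png",s)
b=np.zeros((600,800,3),np.uint8);b[:,:480]=cv2.resize(p[80:330,220:420],(480,600),interpolation=cv2.INTER_CUBIC);b[:320,480:]=cv2.resize(s[160:260,300:400],(320,320),interpolation=cv2.INTER_CUBIC);cv2.imwrite("pics/w7c.png",b)
E
```

```text
t: 16.4
tcp_pos: [0.459, -0.3207, 0.1334]
tool_rot: [-0.001, -0.332, 0.943, 0.001]
contact_force: [0.0, -0.0, -2.0]
gripper_width: 0.0081
gripper_force: 58.5
t: 17.15
tcp_pos: [0.4736, -0.1691, 0.1331]
tool_rot: [-0.002, 0.014, 1.0, 0.001]
contact_force: [-0.8, -0.2, -2.8]
gripper_width: 0.008
gripper_force: 58.7
t: 17.9
tcp_pos: [0.4748, -0.0926, 0.1343]
tool_rot: [-0.0, 0.164, 0.986, -0.0]
contact_force: [-0.8, 0.4, -2.1]
gripper_width: 0.0079
gripper_force: 58.8
(array([ 0.4748, -0.0926,  0.1343]), array([-0.0001,  0.1641,  0.9864, -0.0002])) [-0.1923  0.2554 -0.4122  0.9033 -0.0003  0.1375]
tool y angle 71.10762665556638
```

View pics/w7c.png

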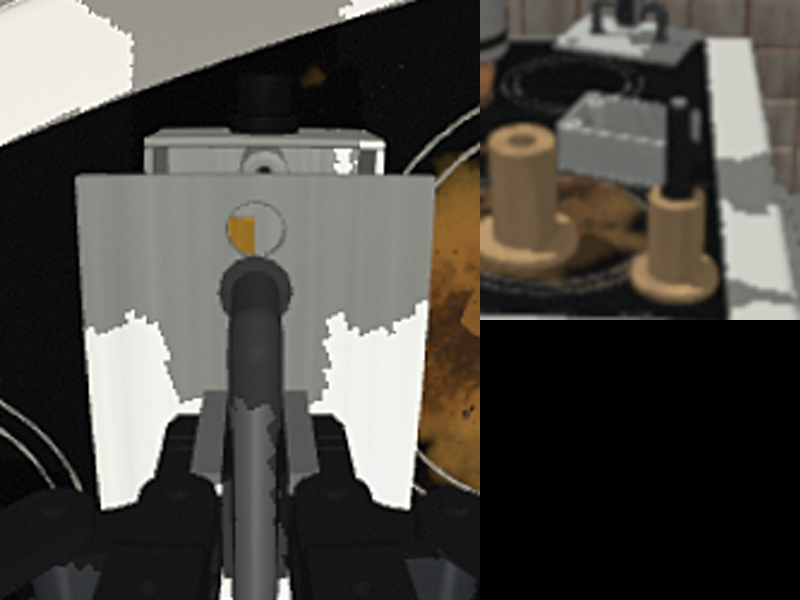

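The plate hangs level in the hand. Its -x edge runs (76,175)–(434,176), hole c is at (256,229), and the box's boss c is at (264,170). From here I use numbers only.

```bash
python3 - <<'E'
from h import *
np.set_printoptions(precision=4,suppress=True)
p,d,t=load("w7"); M=rot(t[1])
f=lambda c:(np.array(c)+.5)/2.4-.5+[220,80]
zt=t[0][2]-.0147+.004
print("z by depth of plate top",wpt(f([(110,230),(400,230),(256,190),(120,450),(395,450)]),d,t)[:,2],"expected",zt)
pix=f([(76,175),(434,176),(256,229)])
W=plane("wrist",pix,zt,t); loc=np.array([(-.055,-.038),(-.055,.038),(-.043,0)])
o,th,r=fit(loc,W);print("plate",o,np.degrees(th),r*1e3,np.linalg.norm(W[0]-W[1]))
print("in tool frame xy",(M.T@(np.r_[o,zt]-t[0])),"yaw rel tool y-90:",np.degrees(th)-(np.degrees(np.arctan2(M[1,1],M[0,1]))-90))
R=plane("wrist",f([(145,133),(385,131)]),.045,t);e=R[1]-R[0];print("box -x rim",R,np.linalg.norm(e),np.degrees(np.arctan2(e[1],e[0]))-90)
# hole circle refine: ellipse of the hole rim via gray; plate edges by fit
p6,d6,t6=load("w6")
E
```

```text
z by depth of plate top [0.1233 0.1231 0.1243 0.1245 0.124 ] expected 0.12361090131075127
plate [ 0.4763 -0.0941] -18.906623353679702 [[ 0.0131 -0.0071]
 [ 0.0108 -0.1615]
 [-0.0239  0.1686]] 0.07585317209756141
in tool frame xy [-0.0019 -0.0009  0.0107] yaw rel tool y-90: -0.014250009246079998
box -x rim [[ 0.4103 -0.108   0.045 ]
 [ 0.4338 -0.0364  0.045 ]] 0.07531166252418535 -18.182955326807274
```

Plate pose and levelness agree to well under 1 mm, so I shift 3 mm in +y and lower to about 15 mm above the rim.

```bash
python3 -m creep '[0,0,0,0,0.019,-0.05,1, 0,0,0,0,0.019,-0.15,1, 0,0,0,0,0.019,-0.25,1, 0,0,0,0,0.019,-0.34,1, 0,0,0,0,0.019,-0.39,1, 0,0,0,0,0.019,-0.395,1, 0,0,0,0,0.019,-0.395,1, 0,0,0,0,0.019,-0.395,1]'; python3 - <<'E'
from h import *
np.set_printoptions(precision=4,suppress=True,linewidth=200)
p,d,t=shot("w8"); print(t)
zt=t[0][2]-.0147+.004; print("underside",zt-.004)
# expected hole pixel ~ same as w7: look at patch of grey around it
f=lambda c:(np.array(c)+.5)/2.4-.5+[220,80]
u,v=f((256,229)).round().astype(int); print(u,v)
g=p.max(2); print(g[v-18:v+19:1,u-17:u+18:1])
E
```

```text
t: 19.0
tcp_pos: [0.4753, -0.089, 0.0758]
tool_rot: [0.001, 0.164, 0.986, -0.0]
contact_force: [0.5, 0.1, -1.9]
gripper_width: 0.0075
gripper_force: 58.8
(array([ 0.4753, -0.089 ,  0.0758]), array([ 0.0006,  0.1638,  0.9865, -0.    ]))
underside 0.06111872699070289
326 175
[[141 139 140 ... 141 139 139]
 [140 140 139 ... 141 141 139]
 [140 138 138 ... 140 140 140]
 ...
 [138 138 137 ... 140 138 138]
 [137 139 139 ... 141 138 137]
 [137 139 141 ... 143 138 138]]
```

```bash
python3 - <<'E'
from h import *
p,d,t=load("w8"); g=p.max(2)
for v in range(158,194): print(v,"".join("%x"%(x//16) for x in g[v,306:346]))
E
```

```text
158 8888888888888888888888888888888888888888
159 9888888888888888888888888888888888888888
160 8888888888888888888888889888888888888888
161 8888888888888888888888888888888888888888
162 8888888888888888889999999988888888888888
163 8888888888888888888888888998888888888888
164 9888888888888888877666678888988888888888
165 8888888888888876665356546678988888888888
166 8888888888887656677666548887789888888888
167 8888888888877866677766558998778988888888
168 8888888888778966677766568998878888888888
169 8888888888789977677766679998877888888888
170 8888888887899998776666799998887888888888
171 8888888888899999987789999998888788888888
172 888888887889999aaaaaa9999988887679888888
173 888888887888999aaaaaaa999888887778888888
174 888888887788899999a999999888878888888888
175 8888888877788899999999998888769877888888
176 8888888867778888899998888877899768888888
177 8888888868877888888888888678899768888888
178 8888888877887877788887787888999768888888
179 8888888876898977887777788999997678888888
180 8888888886799999887778999999996678888888
181 8888888887789988888899999999986788888888
182 8888888888778998888889999999856788888888
183 8888888888876889888889999987667888888888
184 8888888888887778898899998876688888888888
185 8888888888888777888888887777888888888888
186 8888888888888986667666776788888888888888
187 8888888888889976433333343689988888888888
188 8888888888886444333333333445698888888888
189 8888888888863233333333333333478988888888
190 8888888888643333333333333333347898888888
191 8888888886333333333333333333333689888888
192 8888888853333333333333333333333369988888
193 8888888533333333332223333333333345988888
```

```bash
python3 - <<'E'
from h import *
np.set_printoptions(precision=4,suppress=True)
p,d,t=load("w8"); zt=t[0][2]-.0147+.004
H=plane("wrist",[(326.2,174.8)],zt,t)[0]
for uv in [(324.7,166),(324.7,170.6),(319.5,167.5),(329.8,167.5),(326,178.8)]: print(uv,plane("wrist",[uv],.044,t)[0])
print("hole c",H,"ext",plane("wrist",[(326.2,164),(326.2,185.5),(314,174),(338.5,174)],zt,t))
th=np.radians(-19.1);x=np.array([np.cos(th),np.sin(th)])
print("predicted thread c",np.array([.4761,-.0912])-.043*x,"plate origin via hole c",H[:2]+.043*x)
T=plane("wrist",[(324.7,166)],.044,t)[0];e=(T-H)[:2];print("err along plate x,y mm",1e3*e@x,1e3*e@np.array([-x[1],x[0]]))
E
```

```text
(324.7, 166) [ 0.4349 -0.0769  0.044 ]
(324.7, 170.6) [ 0.4374 -0.0778  0.044 ]
(319.5, 167.5) [ 0.4348 -0.0801  0.044 ]
(329.8, 167.5) [ 0.4367 -0.0745  0.044 ]
(326, 178.8) [ 0.4423 -0.0787  0.044 ]
hole c [ 0.436  -0.0764  0.0651] ext [[ 0.4307 -0.0747  0.0651]
 [ 0.4413 -0.0782  0.0651]
 [ 0.4336 -0.0822  0.0651]
 [ 0.4376 -0.0704  0.0651]]
predicted thread c [ 0.4355 -0.0771] plate origin via hole c [ 0.4766 -0.0905]
err along plate x,y mm -0.8395154274134441 -0.8235218527247957
```

Hole c and thread c are already within 1.2 mm. I make the last small correction and verify.

```bash
python3 -m creep '[0,0,0,-0.006,-0.003,-0.006,1, 0,0,0,-0.006,-0.003,-0.006,1, 0,0,0,-0.006,-0.003,-0.006,1, 0,0,0,-0.006,-0.003,-0.006,1, 0,0,0,-0.006,-0.003,-0.006,1, 0,0,0,-0.006,-0.003,-0.006,1]'; python3 - <<'E'
from h import *
np.set_printoptions(precision=4,suppress=True)
p,d,t=shot("w9"); g=p.max(2); M=rot(t[1]); zt=t[0][2]-.0147+.004
print(t,"yaw",np.degrees(np.arctan2(M[1,1],M[0,1]))-90,"underside",zt-.004)
f=lambda c:(np.array(c)+.5)/2.4-.5+[220,80]
print("plate z",wpt(f([(110,230),(400,230),(256,190),(120,450),(395,450)]),d,t)[:,2])
for v in range(160,190): print(v,"".join("%x"%(x//16) for x in g[v,306:346]))
s=env.observe();print(s["dq"],s["contact_force"],s["ft_torque"])
E
```

```text
t: 19.8
tcp_pos: [0.4739, -0.0893, 0.0744]
tool_rot: [-0.0, 0.164, 0.986, -0.0]
contact_force: [-0.7, 0.1, -2.4]
gripper_width: 0.008
gripper_force: 58.8
(array([ 0.4739, -0.0893,  0.0744]), array([-0.    ,  0.1638,  0.9865, -0.    ])) yaw -18.85518955196858 underside 0.05968012557897291
plate z [0.0626 0.0643 0.0637 0.064  0.0639]
160 8888888888888888888888889888888888888888
161 8888888888888888888889988888888888888888
162 9888888888888888889999999988888888888888
163 9888888888888888888888888999888888888888
164 8888888888888888877666677888888888888888
165 8888888888888877662213566678998888888888
166 8888888888887688740000246887788888888888
167 8888888888877887666534655888778988888888
168 8888888888778987567666764788878888888888
169 8888888888789997567777664789987888888888
170 8888888887899997667777665789997888888888
171 8888888888899998667777655899998888888888
172 8888888878889999866776667899988778888888
173 8888888878889999987777779999888778888888
174 8888888878889999a99988899999888878888888
175 8888888878888999aaaaaaaa9998888877888888
176 8888888867888899aaaaaaaa9988888768888888
177 8888888876778899999999999988888768888888
178 8888888877778888999999998888888768988888
179 8888888876777788888998888888887678888888
180 8888888886787788888888887887896678888888
181 8888888887789878778888877877986788888888
182 8888888888778999887677799999856788888888
183 8888888888876899988888899987667888888888
184 8888888888887778899999998876688888888888
185 8888888888888777888888887777888888888888
186 8888888888888986667666776788888888888888
187 8888888888889976433333343689988888888888
188 8888888888886444333333333445699888888888
189 8888888888863233333333333333478988888888
[ 0.0004  0.0015 -0.0018 -0.0005  0.0003  0.0012] [-0.0918  0.1905 -1.6798] [ 0.0563 -0.0279 -0.0419]
```

```bash
python3 - <<'E'
from h import *
np.set_printoptions(precision=4,suppress=True)
p,d,t=load("w9"); zt=t[0][2]-.0147+.004
H=plane("wrist",[(326.2,174.8)],zt,t)[0];T=plane("wrist",[(326.2,168.8)],.044,t)[0]
th=np.radians(-18.9);x=np.array([np.cos(th),np.sin(th)]);e=(T-H)[:2]
print(H,T,"err mm",1e3*e@x,1e3*e@np.array([-x[1],x[0]]),"plate origin",H[:2]+.043*x)
# are holes a,b in view?
K=camera_info("wrist");TT=np.eye(4);TT[:3,:3]=rot(t[1]);TT[:3,3]=t[0];TT=TT@K["hand_eye"]
o=H[:2]+.043*x;n=np.array([-x[1],x[0]])
for s in(1,-1):
    q=np.linalg.inv(TT)@np.r_[o+.043*x+s*.026*n,zt,1];c=q[:3];a=np.arctan2(np.hypot(*c[:2]),c[2]);uv=K["mtx"][:2,2]+K["mtx"][0,0]*a*c[:2]/np.hypot(*c[:2])
    print(s,uv,c[2],d[int(uv[1]),int(uv[0])] if uv[1]<400 else None)
E
```

```text
[ 0.4346 -0.0768  0.0637] [ 0.435  -0.0769  0.044 ] err mm 0.4990572495023896 0.03500826868823533 plate origin [ 0.4752 -0.0907]
1 [368.0354 313.8323] 0.18098912799741768 0.08643833
-1 [283.4579 313.6758] 0.18092225875942913 0.08637154
```

Hole c is centred to 0.5 mm, the yaw matches to about 0.3°, the plate is level with its underside at 59.7 mm, and the arm is still. I hand it in.

```bash
python3 -c "
from workcell import env
print(env.sign_off())"
```

```text
the job is handed in; nothing more can be done
None
```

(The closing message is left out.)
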